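# Go / no-go check of two lead vial shields

### The job

Check the two lead sleeves with the plug gauge (steel plug, blue handle). Keeping hold of it by the handle, first try it upright on the narrow-bored sleeve, so that its foot rests on the rim over the bore and does not go in; then lower it into the wide-bored sleeve until it stands on the bottom, and leave it standing there upright to mark the sleeve that fits. Leave both sleeves standing where they are.

Things in the scene. Friction and masses are not known exactly. Their poses are not given: they have to be found in the camera images.
- gauge_grip (a point): The go plug gauge, 100 mm tall, 0.2 kg, loose, standing upright on its flat foot: bare steel plug 26 mm in diameter and 50 mm long below, a short thin neck, and a blue handle 24 mm in diameter with two white rings on top (from 54 to 100 mm above the foot). This point is the middle of the handle, on the axis, 77 mm above the foot and 23 mm below the top; its z axis points up along the gauge. Grip it here with the fingers from above.
- wide_sleeve: Grey round lead sleeve with the WIDE bore, loose, 1.1 kg, 80 mm outside diameter, 45 mm tall: bore 36 mm in diameter with a countersunk mouth 50 mm wide and 10 mm deep; the bottom of the bore is 6 mm above the underside. The gauge goes in to the bottom; the handle's middle is then 83 mm above the underside. Origin: centre of the underside, z up.
- narrow_sleeve: Grey round lead sleeve with the NARROW bore, loose, 1.1 kg, same outside (80 mm diameter, 45 mm tall), but a bore only 14 mm in diameter, 18 mm at the mouth. The gauge cannot enter and stops with its foot on the rim; the handle's middle is then 122 mm above the underside. Origin: centre of the underside, z up.

How it is judged:
On the way, in this order (a step that is already met when the one before it is completed fails the run):
1. the held gauge rests upright on the rim of the narrow-bored sleeve, over its bore (horizontal distance between gauge_grip and narrow_sleeve below 0.015 m and z of gauge_grip in the frame of narrow_sleeve between 0.115 and 0.126 m and angle between gauge_grip's own z axis and vertical below 0.2 rad and contact force between the fingers and plug_gauge above 1 N), for 0.2 s.
2. the gauge, still held, is lowered well into the bore of the wide-bored sleeve (horizontal distance between gauge_grip and wide_sleeve below 0.015 m and z of gauge_grip in the frame of wide_sleeve below 0.105 m and contact force between the fingers and plug_gauge above 1 N), for 0.1 s.
At the end, for the whole second after the job is handed in: The gauge, released and at rest, stands upright (within 10 degrees) on the bottom of the wide-bored sleeve, its handle's middle within 15 mm of the sleeve's axis and 75 to 90 mm above its underside; both sleeves stand upright (horizontal distance between gauge_grip and wide_sleeve below 0.015 m and z of gauge_grip in the frame of wide_sleeve between 0.075 and 0.09 m and angle between gauge_grip's own z axis and vertical below 0.18 rad and linear speed of plug_gauge below 0.02 m/s and angle between each of wide_sleeve, narrow_sleeve's own z axis and vertical below 0.1 rad); the robot touches nothing.
It fails at once if a sleeve is pushed more than 50 mm from its place or knocked over (distance of any of wide_sleeve, narrow_sleeve from where it was at the start of the episode above 0.05 m or angle between any of wide_sleeve, narrow_sleeve's own z axis and vertical above 0.4 rad).
It also fails if it takes over 58 s, if anything falls off the work surface, if the arm or the gripper's body presses on something with over 40 N, if the wrist force passes 120 N, or if a joint passes its speed limit or range.

### The arm

A 6-joint arm with a two-finger parallel gripper is mounted at the origin on a cart in front of the work surface, level with it; the furniture and walls round the work are solid. World frame = base frame: x ahead of the robot, y to its left, z up, the work surface at z = 0. Lengths are in m, angles in rad, forces in N, time in s.
With the tool pointing down it reaches from about 0.375 to 0.9 m from the base axis. Payload 3.1 kg.
Tool frame: the origin (TCP) lies midway between the tips of the shut fingers; the grasp point (between the pads) lies 19 mm behind it (env.grip_depth is the distance from the TCP to the grasp point, in m); y points along the fingers, z is the direction in which the jaws open and shut, and the axes are right-handed (so a half turn about y gives the same grasp; the last joint's range is limited). The gripper opens to 87 mm and grips with 3 to 60 N. Pads are 19 mm wide; open, the fingers measure 117 mm over their backs; the gripper's body (75 mm by 190 mm) begins 51 mm behind the grasp point.
Start: joints at [-1.433, 0.527, 1.433, -0, 1.181, -0.178], TCP at [0.194, -0.594, 0.187] pointing down, gripper open.
Joint ranges: [-3.08, 3.08], [-0.75, 2.2], [0.22, 2.44], [-1.43, 4.57], [0, 2.65], [-2.85, 2.85]. Speed limits (rad/s): [2.79, 2.79, 3.14, 3.14, 3.14, 3.14].

### API

Orientations are given as a rotation vector (axis times angle).
In Python, from station import env gives the robot as it stands.
- The arm moves only by the tool move_arm, never from a script. Its argument "rows" is a list that holds one entry, the list of rows, each a list of 7 numbers: the shift along the world's x, y, z in mm, then the turn, a rotation vector about the world's x, y, z in degrees, then the finger opening in mm, from 0 to 87. A call has 1 to 8 rows; each row is the pose to reach, as a shift and turn from the pose commanded when the call began; what a row does not reach only later rows make up. A row lasts 1/12 s, in which the tool goes at most 41.7 mm and 7.16 degrees, less where a joint would pass 70% of its speed; a pose out of reach is approached as far as the arm can. A call with a gripper value outside its range is refused whole. The fingers move at their own pace and stop on an object; "grip_force" is the grip in N (left out, the last holds). Time passes only in rows, so rows that repeat a pose let the fingers close. It gives the time, the measured TCP pose, the force and the opening at its end, in the units of the state.
- env.read_state(): the state, without advancing time (a new reading comes with each control period).
- env.snapshot(name): name is "side" or "top" or "wrist"; returns the picture (480x640x3 uint8, red, green, blue); there is no depth.
- env.get_calibration(name): a dict with "mtx" (3x3 intrinsics, pixels), "D" ([k1, k2, p1, p2, k3] as OpenCV has them; the pictures are not rectified), "R" (3x3) and "t" (3): a world point X has camera coordinates R X + t. Camera axes: x right, y down, z forward; pixel columns grow to the right and rows downward; lengths in m; the calibration is good to about 2 mm. A picture is of the moment at which its call begins: read the wrist's pose just before it. get_calibration takes no time and is no camera call; for the wrist camera it gives the pose at the moment of the call.
- env.close_job(): hands the job in, once; it reports no verdict.
The state is a dict: "clock": time; "joint_positions": joint angles; "joint_velocities": joint speeds; "tau": joint torques, N m; "tcp_pos": TCP position; "eef_rot": TCP orientation; "contact_force": force on the tool from outside, world axes, zero at the start; "moment": the same for the moment, N m; "width": opening from 0.0 (shut) to 1.0 (fully open).
Only numpy, scipy, OpenCV 4.12 (cv2) and the standard library are available. Lean on these libraries where they do the work, as an engineer would, in place of code of your own. Each camera call takes 0.05 s, during which the arm holds its last target. There are 200 camera calls.

## Working session

There is one attempt and no reset: what is moved stays moved. The work goes in short steps, Python scripts to look and compute and a tool call to move; the robot and the scene stay as the last step left them, time stands still between calls to the robot, and variables do not carry over. Pictures are saved under pics/ and viewed, about 8 in all and at most 12, crops included, and the job is handed in when it is done.

Besides the shell and the picture viewer there is one more tool, called after "Call:" as name(argument=value, ...), one argument or row to a line, values as JSON. move_arm: Moves the arm, as the interface text tells. Its arguments: {"type":"object","properties":{"rows":{"type":"array"},"grip_force":{"type":"number"}},"required":["rows"]}

```bash
mkdir -p pics; ls; cat > h.py <<'E'
import numpy as np, cv2
from station import env
def snap(n,f):
    c=env.get_calibration(n); im=env.snapshot(n)
    cv2.imwrite('pics/'+f,cv2.cvtColor(im,cv2.COLOR_RGB2BGR)); np.savez('pics/'+f[:-4],im=im,**{k:np.array(v) for k,v in c.items()})
    return im,c
def ray(c,uv):
    p=cv2.undistortPoints(np.array([[uv]],float),np.array(c['mtx']),np.array(c['D']))[0,0]
    R=np.array(c['R']);return -R.T@np.array(c['t']).ravel(), R.T@np.array([p[0],p[1],1.])
def onz(c,uv,z):
    o,d=ray(c,uv); return o+d*(z-o[2])/d[2]
def proj(c,X):
    return cv2.projectPoints(np.array(X,float).reshape(-1,1,3),cv2.Rodrigues(np.array(c['R']))[0],np.array(c['t'],float),np.array(c['mtx']),np.array(c['D']))[0][:,0]
E
python3 - <<'E'
from h import *
s=env.read_state(); print({k:np.round(v,3) for k,v in s.items()})
a,_=snap('top','top0.png'); b,_=snap('side','side0.png')
for n in('top','side'):
    c=env.get_calibration(n);print(n,np.round(-np.array(c['R']).T@np.array(c['t']).ravel(),3))
E
```

```text
pics
{'clock': np.float64(0.0), 'joint_positions': array([-1.434,  0.528,  1.434,  0.   ,  1.181, -0.178]), 'joint_velocities': array([-0.   , -0.   ,  0.   ,  0.001,  0.001, -0.   ]), 'tau': array([  0.   , -44.004, -17.659,   0.063,   0.058,  -0.   ]), 'tcp_pos': array([ 0.194, -0.593,  0.186]), 'eef_rot': array([-0.326,  2.053, -2.049]), 'contact_force': array([0.268, 0.684, 0.682]), 'moment': array([ 0.053, -0.005, -0.039]), 'width': np.float64(1.002)}
top [ 0.44  -0.015  0.939]
side [0.158 0.651 0.76 ]
```

View pics/top0.png

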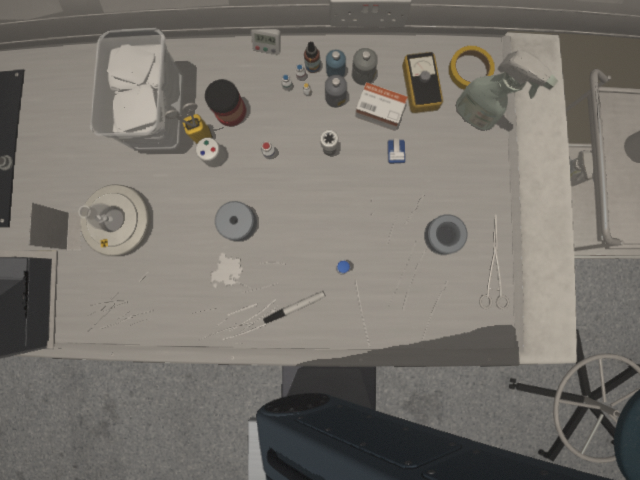

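View pics/side0.png

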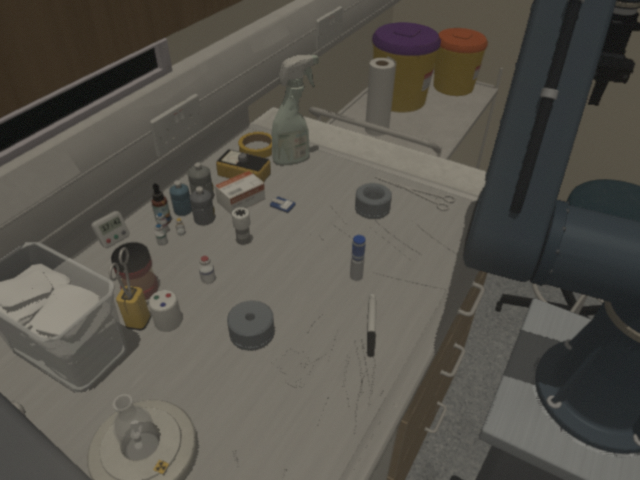

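The top view shows the narrow sleeve at about (235,221), the wide sleeve at about (447,234) and the blue handle at about (344,267). The side view agrees: narrow at (251,325), wide at (374,200), gauge at (358,257).

```bash
cat > m.py <<'E'
from h import *
def blob(m,near=None,r=40):
    n,l,st,ce=cv2.connectedComponentsWithStats(m.astype(np.uint8))
    k=[i for i in range(1,n) if near is None or np.hypot(*(ce[i]-near))<r]
    i=max(k,key=lambda i:st[i,4]); return (l==i),st[i],ce[i]
E
python3 - <<'E'
from m import *
for n,seeds in (('top',dict(narrow=(235,221),wide=(447,234))),('side',dict(narrow=(251,325),wide=(374,200)))):
    z=np.load(f'pics/{n}0.npz'); c=z; im=z['im'].astype(int)
    bm=(im[...,2]-im[...,0]>50); m,st,ce=blob(bm); print(n,'blue',st,ce.round(1), 'onz .1',onz(c,ce,.1).round(4),'z.077',onz(c,ce,.077).round(4))
    ys,xs=np.where(m); print(' rows',ys.min(),ys.max())
    for k,s in seeds.items():
        d=im[...,2]-im[...,0]; m,st,ce=blob(d>0,np.array(s),25)
        cn=max(cv2.findContours(m.astype(np.uint8),0,1)[0],key=cv2.contourArea); e=cv2.fitEllipse(cn)
        print(n,k,st,ce.round(1),'ell',np.round(e[0],1),np.round(e[1],1),'onz',onz(c,e[0],.045).round(4),onz(c,e[0],.0225).round(4), 'diam',[round(float(np.linalg.norm(onz(c,(e[0][0]+q,e[0][1]),.045)-onz(c,e[0],.045))),4) for q in (e[1][0]/2,e[1][1]/2)])
        g=im.sum(2); x,y=map(int,s); print('  greys',im[y,x],im[y,x-14])
t=np.load('pics/top0.npz'); s=np.load('pics/side0.npz')
E
```

```text
top blue [338 261  11  12 106] [343.  266.4] onz .1 [ 0.4678 -0.0336  0.1   ] z.077 [ 0.4686 -0.0341  0.077 ]
 rows 261 272Traceback (most recent call last):
  File "<stdin>", line 7, in <module>
  File "m.py", line 5, in blob
    i=max(k,key=lambda i:st[i,4]); return (l==i),st[i],ce[i]
ValueError: max() iterable argument is empty
```

```bash
python3 - <<'E'
from m import *
for n,seeds in (('top',dict(narrow=(235,221),wide=(447,234))),('side',dict(narrow=(251,325),wide=(374,200)))):
    z=np.load(f'pics/{n}0.npz'); c=z; im=z['im'].astype(int)
    m,st,ce=blob(im[...,2]-im[...,0]>50); ys,xs=np.where(m); print(n,'blue',st,ce.round(1),onz(c,ce,.1).round(4),onz(c,ce,.077).round(4))
    for k,s in seeds.items():
        x,y=s; print(k,[tuple(im[y,x+q]) for q in (-45,-30,-12,0,12,30)])
        d=im[...,2]-im[...,0]
        for th in (-8,-4,0,4):
            try: m,st,ce=blob(d>th,np.array(s),15)
            except ValueError: continue
            cn=max(cv2.findContours(m.astype(np.uint8),0,1)[0],key=cv2.contourArea); e=cv2.fitEllipse(cv2.convexHull(cn))
            print(th,st,ce.round(1),'ell',np.round(e[0],1),np.round(e[1],1),'onz',onz(c,e[0],.045).round(4),onz(c,e[0],.0225).round(4))
E
```

```text
top blue [338 261  11  12 106] [343.  266.4] [ 0.4678 -0.0336  0.1   ] [ 0.4686 -0.0341  0.077 ]
narrow [(np.int64(149), np.int64(143), np.int64(133)), (np.int64(150), np.int64(143), np.int64(135)), (np.int64(130), np.int64(130), np.int64(129)), (np.int64(53), np.int64(53), np.int64(51)), (np.int64(133), np.int64(133), np.int64(132)), (np.int64(150), np.int64(143), np.int64(134))]
-8 [ 215  201   43   40 1325] [235.7 220.9] ell [235.9 220.9] [39.3 42.7] onz [0.56   0.1807 0.045 ] [0.5631 0.1856 0.0225]
-4 [ 216  202   41   39 1232] [235.6 220.9] ell [235.6 220.9] [37.9 41.1] onz [0.5599 0.1812 0.045 ] [0.5629 0.1861 0.0225]
wide [(np.int64(149), np.int64(143), np.int64(133)), (np.int64(149), np.int64(143), np.int64(134)), (np.int64(119), np.int64(119), np.int64(118)), (np.int64(71), np.int64(69), np.int64(69)), (np.int64(89), np.int64(90), np.int64(89)), (np.int64(148), np.int64(141), np.int64(133))]
-8 [ 424  214   44   41 1350] [445.5 234.3] ell [445.4 234.2] [39.7 43.1] onz [ 0.5344 -0.2387  0.045 ] [ 0.5368 -0.2443  0.0225]
-4 [ 425  215   42   39 1284] [445.6 234.2] ell [445.5 234.3] [38.6 42.1] onz [ 0.5342 -0.239   0.045 ] [ 0.5366 -0.2446  0.0225]Traceback (most recent call last):
  File "<stdin>", line 11, in <module>
cv2.error: OpenCV(4.12.0) /io/opencv/modules/imgproc/src/shapedescr.cpp:361: error: (-201:Incorrect size of input array) There should be at least 5 points to fit the ellipse in function 'fitEllipseNoDirect'
```

Call:
move_arm(
  rows=[
    [[274,560,20,0,0,0,87],[274,560,20,0,0,0,87],[274,560,20,0,0,0,87],[274,560,20,0,0,0,87],[274,560,20,0,0,0,87],[274,560,20,0,0,0,87],[274,560,20,0,0,0,87],[274,560,20,0,0,0,87]],
  ],
)

```text
clock: 0.77
tcp_pos: [0.3408, -0.2927, 0.198]
eef_rot: [-0.326, 2.052, -2.051]
contact_force: [-0.1, -0.8, -0.0]
width: 0.999
```

```bash
python3 - <<'E'
from m import *
R=cv2.Rodrigues(np.array(env.read_state()['eef_rot']))[0]; print(R.round(3))
t=np.load('pics/top0.npz'); s=np.load('pics/side0.npz'); im=s['im'].astype(int)
m,st,ce=blob(im[...,2]-im[...,0]>50,np.array([358,245]),20); print(st,ce)
for nm,X in (('gauge top',[.468,-.034,.1]),('gauge foot',[.468,-.034,0]),('narrow rim',[.561,.182,.045]),('wide rim',[.535,-.240,.045])): print(nm,proj(s,X).round(1),proj(t,X).round(1))
E
```

```text
[[-0.951 -0.     0.31 ]
 [-0.31   0.001 -0.951]
 [ 0.    -1.    -0.001]]
[359 239   1   1   1] [359. 239.]
gauge top [[357.8 238.5]] [[343.2 266.3]]
gauge foot [[354.9 276.6]] [[342.1 267.9]]
narrow rim [[250.3 315.5]] [[235.3 220.4]]
wide rim [[372.1 193.7]] [[446.  233.9]]
```

Call:
move_arm(
  rows=[
    [[127,259,0,0,0,0,87],[127,259,0,0,0,0,87],[127,259,0,0,0,0,87],[127,259,0,0,0,0,87],[127,259,0,0,0,0,87],[127,259,0,0,0,0,87],[127,259,0,0,0,0,87],[127,259,0,0,0,0,87]],
  ],
)

```text
clock: 1.43
tcp_pos: [0.4695, -0.0299, 0.1981]
eef_rot: [-0.331, 2.048, -2.044]
contact_force: [-0.2, -0.1, 0.1]
width: 0.997
```

```bash
python3 - <<'E'
from m import *
s=env.read_state(); print(np.round(s['tcp_pos'],4))
im,c=snap('wrist','w1.png'); im=im.astype(int)
m,st,ce=blob(im[...,2]-im[...,0]>50); print(st,ce,onz(c,ce,.1).round(4))
print(proj(c,[[.468,-.034,.1],[.468,-.034,.0],s['tcp_pos']]).round(1), (-np.array(c['R']).T@np.array(c['t'])).round(3))
E
```

```text
[ 0.4695 -0.0299  0.1981]
[317 211  29  28 626] [331.16613419 224.22204473] [ 0.4675 -0.0357  0.1   ]
[[329.2 222.9]
 [328.6 195.1]
 [323.9 269.7]] [ 0.546 -0.006  0.395]
```

View pics/w1.png

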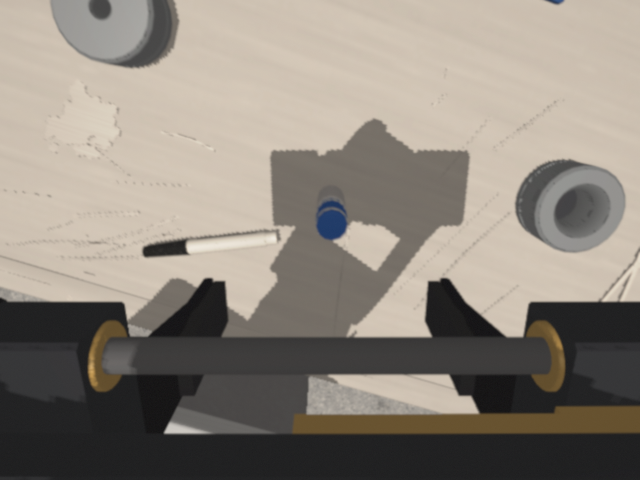

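Call:
move_arm(
  rows=[
    [[0,0,-40,0,0,0,87],[0,0,-80,0,0,0,87],[0,0,-80,0,0,0,87],[0,0,-80,0,0,0,87]],
  ],
)

```text
clock: 1.82
tcp_pos: [0.4651, -0.0361, 0.1165]
eef_rot: [-0.332, 2.058, -2.051]
contact_force: [0.6, -0.5, 0.4]
width: 1.0
```

```bash
python3 - <<'E'
from m import *
s=env.read_state(); R=cv2.Rodrigues(np.array(s['eef_rot']))[0]; p=np.array(s['tcp_pos']); print(p.round(4)); print(R.round(3))
im,c=snap('wrist','w2.png'); im=im.astype(int)
m,st,ce=blob(im[...,2]-im[...,0]>50); g=onz(c,ce,.1); print(st,ce,g.round(4)); print('in tool',(R.T@(g-p)).round(4))
z=np.load('pics/w1.npz'); im=z['im'].astype(int)
for uv in ((580,207),(103,8)): print(onz(z,uv,.045).round(4))
E
```

```text
[ 0.4651 -0.0361  0.1165]
[[-0.951 -0.007  0.309]
 [-0.309  0.002 -0.951]
 [ 0.006 -1.    -0.004]]
[ 305  233   40   40 1221] [324.56101556 252.56429156] [ 0.4683 -0.0353  0.1   ]
in tool [-0.0034  0.0165  0.0003]
[ 0.5368 -0.2433  0.045 ]
[0.5607 0.1798 0.045 ]
```

Call:
move_arm(
  rows=[
    [[2,0,-20,0,0,0,87],[2,0,-40,0,0,0,87],[2,0,-52,0,0,0,87],[2,0,-58,0,0,0,87],[2,0,-58,0,0,0,87]],
  ],
  grip_force=20,
)

```text
clock: 2.28
tcp_pos: [0.4705, -0.0367, 0.0613]
eef_rot: [-0.323, 2.049, -2.052]
contact_force: [-1.0, -0.5, 0.4]
width: 1.005
```

Call:
move_arm(
  rows=[
    [[0,0,0,0,0,0,15],[0,0,0,0,0,0,15],[0,0,0,0,0,0,15],[0,0,0,0,0,0,15],[0,0,0,0,0,0,15],[0,0,0,0,0,0,15],[0,0,0,0,0,0,15],[0,0,0,0,0,0,15]],
  ],
  grip_force=20,
)

```text
clock: 2.95
tcp_pos: [0.4695, -0.0357, 0.0601]
eef_rot: [-0.327, 2.051, -2.051]
contact_force: [0.1, 0.3, -0.8]
width: 0.478
```

Call:
move_arm(
  rows=[
    [[0,0,0,0,0,0,15],[0,0,0,0,0,0,15],[0,0,0,0,0,0,15],[0,0,0,0,0,0,15],[0,0,0,0,0,0,15],[0,0,0,0,0,0,15],[0,0,0,0,0,0,15],[0,0,0,0,0,0,15]],
  ],
)

```text
clock: 3.62
tcp_pos: [0.4695, -0.0357, 0.0601]
eef_rot: [-0.327, 2.051, -2.051]
contact_force: [-0.1, 0.5, 0.1]
width: 0.258
```

Call:
move_arm(
  rows=[
    [[0,0,5,0,0,0,15],[0,0,15,0,0,0,15],[0,0,40,0,0,0,15],[0,0,70,0,0,0,15],[0,0,90,0,0,0,15],[0,0,90,0,0,0,15],[0,0,90,0,0,0,15]],
  ],
)

```text
clock: 4.2
tcp_pos: [0.4703, -0.0361, 0.1512]
eef_rot: [-0.324, 2.048, -2.051]
contact_force: [0.3, 0.3, -0.8]
width: 0.26
```

```bash
python3 - <<'E'
from m import *
s=env.read_state(); print(np.round(s['tcp_pos'],4),s['width'],np.round(s['contact_force'],2))
im,c=snap('side','side1.png'); im2,c2=snap('wrist','w3.png')
cv2.imwrite('pics/s1c.png',cv2.cvtColor(np.hstack([cv2.resize(im[120:320,240:480],None,fx=1.6,fy=1.6),im2[80:400,160:480]]),cv2.COLOR_RGB2BGR))
E
```

```text
[ 0.4703 -0.0361  0.1512] 0.26025267144349123 [ 0.31  0.32 -0.77]
```

View pics/s1c.png

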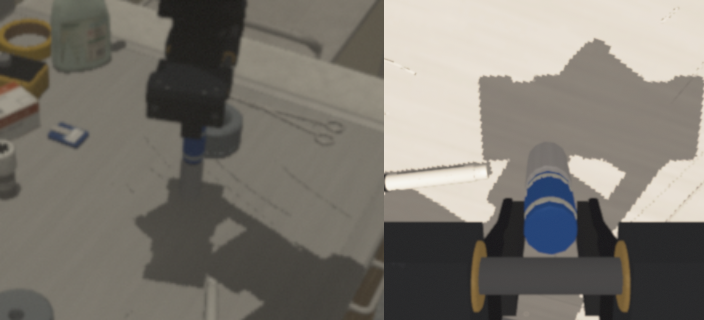

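Call:
move_arm(
  rows=[
    [[14,33,0,0,0,0,15],[28,66,0,0,0,0,15],[43,100,0,0,0,0,15],[57,134,0,0,0,0,15],[71,168,0,0,0,0,15],[84,200,0,0,0,0,15],[91,217,0,0,0,0,15],[91,217,0,0,0,0,15]],
  ],
)

```text
clock: 4.97
tcp_pos: [0.561, 0.185, 0.148]
eef_rot: [-0.331, 2.051, -2.048]
contact_force: [-0.5, -0.6, -1.6]
width: 0.26
```

Call:
move_arm(
  rows=[
    [[0,0,-10,0,0,0,15],[0,0,-20,0,0,0,15],[0,0,-20,0,0,0,15],[0,0,-20,0,0,0,15]],
  ],
)

```text
clock: 5.3
tcp_pos: [0.5586, 0.1797, 0.1282]
eef_rot: [-0.33, 2.054, -2.054]
contact_force: [0.7, 0.9, -1.2]
width: 0.259
```

```bash
python3 - <<'E'
from m import *
s=env.read_state(); p=np.array(s['tcp_pos']);print(p.round(4),s['width'],np.round(s['contact_force'],2))
im,c=snap('wrist','w4.png'); 
print('pred top,foot', proj(c,[p+[0,0,.042],p-[0,0,.058]]).round(1)); print('sleeve rim c',proj(c,[.561,.181,.045]).round(1))
E
```

```text
[0.5586 0.1797 0.1282] 0.2586620820818849 [ 0.72  0.87 -1.22]
pred top,foot [[323.4 308.6]
 [324.3 235.1]]
sleeve rim c [[323.8 220.6]]
```

View pics/w4.png

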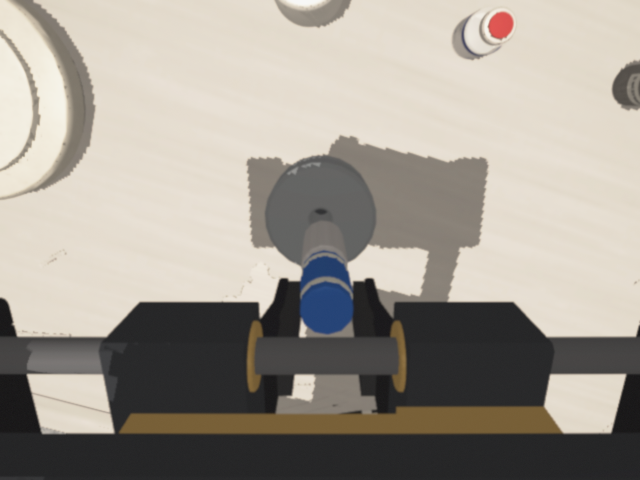

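```bash
python3 - <<'E'
from m import *
z=np.load('pics/w4.npz'); im=z['im'].astype(int)
a=np.linspace(0,2*np.pi,90)
circ=lambda x,y,zz,r: proj(z,np.c_[x+r*np.cos(a),y+r*np.sin(a),0*a+zz])
for nm,q in (('rim',circ(.561,.181,.045,.04)),('base',circ(.561,.181,0,.04)),('mouth',circ(.561,.181,.045,.009)),('foot',circ(.5586,.1797,.0702,.013))): print(nm,q.min(0).round(1),q.max(0).round(1))
d=im[...,2]-im[...,0]; g=im.sum(2)
print('row218',g[218,255:385:3]); print('col320',g[150:225:2,320]); print('col300',g[200:280:2,300],'col345',g[200:280:2,345])
E
```

```text
rim [267.2 163.9] [380.4 272.8]
base [274.8 155.7] [373.3 251.7]
mouth [311.1 208.2] [336.5 232.7]
foot [304.4 215.9] [344.3 253.9]
row218 [384 385 387 363 282 297 299 297 296 298 297 299 297 300 297 299 300 297
 269 261 266 267 269 268 266 260 291 297 300 299 299 300 297 299 299 297
 299 297 297 291 310 380 383 385]
col320 [655 654 614 364 287 269 323 344 308 299 302 300 303 303 303 300 300 300
 300 301 300 299 300 299 297 300 299 298 291 239 158 151 210 268 269 296
 334 340]
col300 [297 299 297 300 297 299 298 296 297 299 297 299 296 293 294 296 299 299
 296 297 297 296 296 298 297 298 298 299 296 301 301 305 321 513 625 651
 651 632 576 496] col345 [296 297 297 297 300 297 299 298 297 299 298 297 297 296 297 297 296 297
 297 299 296 301 301 305 308 315 320 327 334 354 363 364 368 338 289 239
 205 203 204 204]
```

Call:
move_arm(
  rows=[
    [[2,1,-8,0,0,0,15],[2,1,-16,0,0,0,15],[2,1,-20,0,0,0,15],[2,1,-21,0,0,0,15],[2,1,-22,0,0,0,15],[2,1,-22,0,0,0,15]],
  ],
)

```text
clock: 5.85
tcp_pos: [0.5625, 0.1822, 0.1079]
eef_rot: [-0.327, 2.051, -2.051]
contact_force: [0.1, -0.0, -1.4]
width: 0.258
```

Call:
move_arm(
  rows=[
    [[0,0,-0.5,0,0,0,15],[0,0,-1,0,0,0,15],[0,0,-1,0,0,0,15],[0,0,-1,0,0,0,15]],
  ],
)

```text
clock: 6.18
tcp_pos: [0.5627, 0.1822, 0.1073]
eef_rot: [-0.326, 2.051, -2.051]
contact_force: [0.3, -0.0, -2.1]
width: 0.259
```

Call:
move_arm(
  rows=[
    [[0,0,-0.5,0,0,0,15],[0,0,-1,0,0,0,15],[0,0,-1.5,0,0,0,15],[0,0,-2,0,0,0,15],[0,0,-2,0,0,0,15]],
  ],
)

```text
clock: 6.6
tcp_pos: [0.5626, 0.1822, 0.1051]
eef_rot: [-0.326, 2.051, -2.051]
contact_force: [-0.0, -0.5, -1.5]
width: 0.257
```

Call:
move_arm(
  rows=[
    [[0,0,-0.5,0,0,0,15],[0,0,-1,0,0,0,15],[0,0,-1,0,0,0,15],[0,0,-1,0,0,0,15]],
  ],
)

```text
clock: 6.93
tcp_pos: [0.5632, 0.1824, 0.105]
eef_rot: [-0.325, 2.05, -2.05]
contact_force: [0.2, 0.5, 5.7]
width: 0.261
```

Contact came at the predicted height: TCP z is 0.105 with 5.7 N upward. I'll hold there and check with one picture.

Call:
move_arm(
  rows=[
    [[0,0,0,0,0,0,15],[0,0,0,0,0,0,15],[0,0,0,0,0,0,15],[0,0,0,0,0,0,15],[0,0,0,0,0,0,15]],
  ],
)

```text
clock: 7.35
tcp_pos: [0.5632, 0.1824, 0.105]
eef_rot: [-0.325, 2.05, -2.05]
contact_force: [-0.7, 0.9, 5.6]
width: 0.261
```

```bash
python3 - <<'E'
from m import *
im,c=snap('side','side2.png'); im2,_=snap('wrist','w5.png')
cv2.imwrite('pics/s2c.png',cv2.cvtColor(np.hstack([cv2.resize(im[220:380,180:340],(400,400),interpolation=cv2.INTER_CUBIC),im2[0:400,120:520]]),cv2.COLOR_RGB2BGR))
E
```

```text
(no output)
```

View pics/s2c.png

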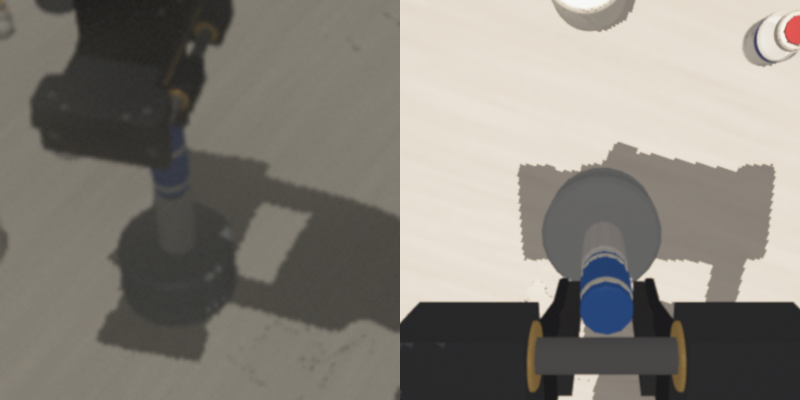

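The side crop shows the gauge upright in the middle of the narrow rim. The wrist crop shows its foot covering the bore. Next is the wide sleeve.

Call:
move_arm(
  rows=[
    [[0,0,15,0,0,0,15],[0,0,40,0,0,0,15],[-1,-20,50,0,0,0,15],[-3,-50,50,0,0,0,15],[-5,-85,50,0,0,0,15],[-7,-120,50,0,0,0,15],[-10,-155,50,0,0,0,15],[-12,-190,50,0,0,0,15]],
  ],
)

```text
clock: 8.12
tcp_pos: [0.5493, -0.0092, 0.1534]
eef_rot: [-0.329, 2.052, -2.051]
contact_force: [0.4, 0.2, -1.2]
width: 0.257
```

Call:
move_arm(
  rows=[
    [[-2,-35,0,0,0,0,15],[-4,-70,0,0,0,0,15],[-6,-105,0,0,0,0,15],[-8,-140,0,0,0,0,15],[-11,-175,0,0,0,0,15],[-13,-210,0,0,0,0,15],[-15,-235,0,0,0,0,15],[-15,-235,0,0,0,0,15]],
  ],
)

```text
clock: 8.78
tcp_pos: [0.5353, -0.2489, 0.1535]
eef_rot: [-0.322, 2.05, -2.057]
contact_force: [-0.5, 0.4, -0.9]
width: 0.261
```

Call:
move_arm(
  rows=[
    [[0,0,-10,0,0,0,15],[0,0,-30,0,0,0,15],[0,0,-30,0,0,0,15],[0,0,-30,0,0,0,15],[0,0,-30,0,0,0,15]],
  ],
)

```text
clock: 9.2
tcp_pos: [0.5355, -0.2415, 0.1239]
eef_rot: [-0.329, 2.051, -2.049]
contact_force: [-0.1, 0.3, -0.9]
width: 0.257
```

```bash
python3 - <<'E'
from m import *
s=env.read_state(); p=np.array(s['tcp_pos']);print(p.round(4),s['width'],np.round(s['contact_force'],2))
im,z=snap('wrist','w6.png'); a=np.linspace(0,2*np.pi,90)
circ=lambda x,y,zz,r: proj(z,np.c_[x+r*np.cos(a),y+r*np.sin(a),0*a+zz])
for nm,q in (('rim',circ(.5365,-.2425,.045,.04)),('mouth',circ(.5365,-.2425,.045,.025)),('foot',circ(p[0],p[1],p[2]-.06,.013))): print(nm,q.min(0).round(1),q.max(0).round(1))
cv2.imwrite('pics/w6c.png',cv2.cvtColor(cv2.resize(im[120:320,220:420],(600,600),interpolation=cv2.INTER_CUBIC),cv2.COLOR_RGB2BGR))
E
```

```text
[ 0.5355 -0.2415  0.1239] 0.257308918485232 [-0.1   0.27 -0.92]
rim [268.9 168.3] [383.4 278.3]
mouth [290.4 190.3] [361.9 259. ]
foot [304.5 215.4] [344.1 253.2]
```

View pics/w6c.png

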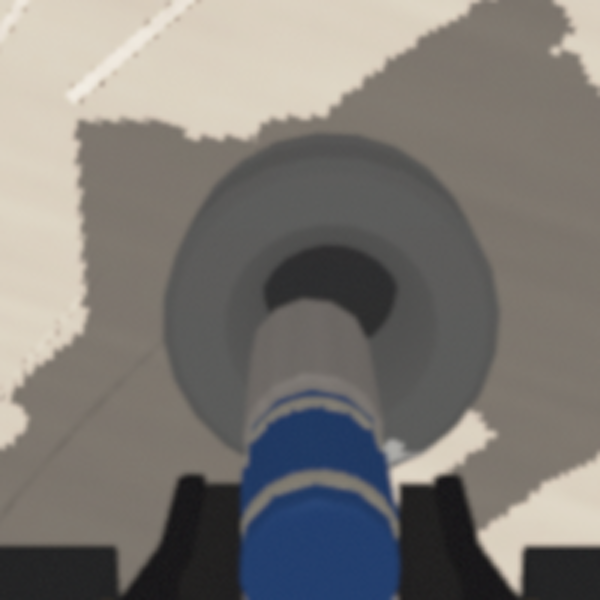

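Call:
move_arm(
  rows=[
    [[1,-4,0,0,0,0,15],[1,-4,-8,0,0,0,15],[1,-4,-14,0,0,0,15],[1,-4,-14,0,0,0,15],[1,-4,-14,0,0,0,15]],
  ],
)

```text
clock: 9.67
tcp_pos: [0.536, -0.2464, 0.1094]
eef_rot: [-0.328, 2.053, -2.05]
contact_force: [0.8, -0.3, -1.3]
width: 0.261
```

```bash
python3 - <<'E'
from m import *
s=env.read_state(); p=np.array(s['tcp_pos']);print(p.round(4),s['width'],np.round(s['contact_force'],2))
im,z=snap('wrist','w7.png')
cv2.imwrite('pics/w7c.png',cv2.cvtColor(cv2.resize(im[120:320,220:420],(600,600),interpolation=cv2.INTER_CUBIC),cv2.COLOR_RGB2BGR))
E
```

```text
[ 0.536  -0.2464  0.1094] 0.2611539031405106 [ 0.76 -0.26 -1.29]
```

View pics/w7c.png

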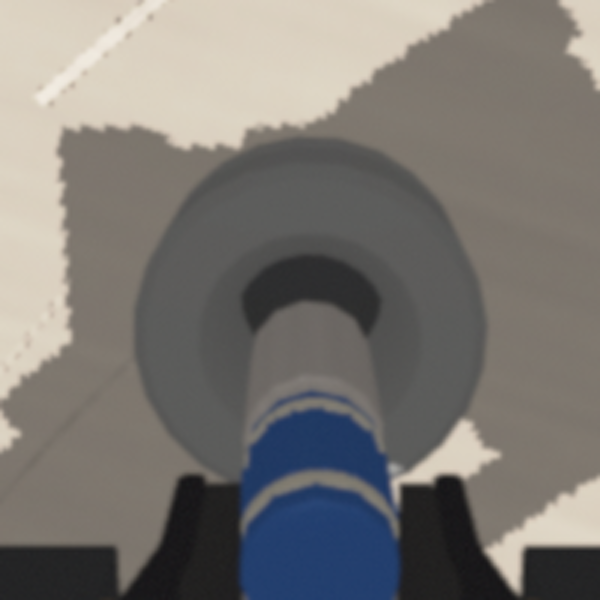

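Call:
move_arm(
  rows=[
    [[2,0,-5,0,0,0,15],[2,0,-12,0,0,0,15],[2,0,-19,0,0,0,15],[2,0,-24,0,0,0,15],[2,0,-24,0,0,0,15]],
  ],
)

```text
clock: 10.13
tcp_pos: [0.5374, -0.246, 0.0844]
eef_rot: [-0.329, 2.054, -2.049]
contact_force: [-0.0, 0.4, -1.9]
width: 0.258
```

Call:
move_arm(
  rows=[
    [[0,0,-6,0,0,0,15],[0,0,-12,0,0,0,15],[0,0,-15,0,0,0,15],[0,0,-16,0,0,0,15],[0,0,-16.5,0,0,0,15],[0,0,-16.5,0,0,0,15]],
  ],
)

```text
clock: 10.63
tcp_pos: [0.5386, -0.2469, 0.0696]
eef_rot: [-0.326, 2.051, -2.051]
contact_force: [0.1, 0.1, -0.4]
width: 0.255
```

Call:
move_arm(
  rows=[
    [[0,0,-0.5,0,0,0,15],[0,0,-1,0,0,0,15],[0,0,-1.5,0,0,0,15],[0,0,-2,0,0,0,15],[0,0,-2,0,0,0,15]],
  ],
)

```text
clock: 11.05
tcp_pos: [0.5385, -0.2468, 0.0676]
eef_rot: [-0.327, 2.051, -2.051]
contact_force: [0.7, 0.0, -2.2]
width: 0.261
```

Call:
move_arm(
  rows=[
    [[0,0,-0.5,0,0,0,15],[0,0,-1,0,0,0,15],[0,0,-1.5,0,0,0,15],[0,0,-1.5,0,0,0,15],[0,0,-1.5,0,0,0,15]],
  ],
)

```text
clock: 11.47
tcp_pos: [0.5386, -0.2468, 0.0661]
eef_rot: [-0.327, 2.051, -2.051]
contact_force: [0.4, 0.7, -1.7]
width: 0.26
```

Call:
move_arm(
  rows=[
    [[0,0,-0.5,0,0,0,15],[0,0,-1,0,0,0,15],[0,0,-1,0,0,0,15],[0,0,-1,0,0,0,15]],
  ],
)

```text
clock: 11.8
tcp_pos: [0.5391, -0.247, 0.066]
eef_rot: [-0.325, 2.05, -2.051]
contact_force: [0.2, 0.9, 5.8]
width: 0.26
```

Call:
move_arm(
  rows=[
    [[0,0,0.8,0,0,0,15],[0,0,0.8,0,0,0,26],[0,0,0.8,0,0,0,30],[0,0,0.8,0,0,0,40],[0,0,0.8,0,0,0,50],[0,0,0.8,0,0,0,60],[0,0,0.8,0,0,0,70],[0,0,0.8,0,0,0,70]],
  ],
)

```text
clock: 12.47
tcp_pos: [0.5385, -0.2468, 0.0659]
eef_rot: [-0.327, 2.051, -2.051]
contact_force: [0.1, 0.1, 1.1]
width: 0.637
```

Call:
move_arm(
  rows=[
    [[0,0,0,0,0,0,70],[0,0,0,0,0,0,70],[0,0,0,0,0,0,70],[0,0,0,0,0,0,70],[0,0,0,0,0,0,70]],
  ],
)

```text
clock: 12.88
tcp_pos: [0.5385, -0.2468, 0.0659]
eef_rot: [-0.327, 2.051, -2.051]
contact_force: [-0.3, 0.2, 0.3]
width: 0.804
```

Call:
move_arm(
  rows=[
    [[0,0,10,0,0,0,70],[0,0,30,0,0,0,70],[0,0,60,0,0,0,70],[0,0,90,0,0,0,70],[0,0,120,0,0,0,70],[0,0,140,0,0,0,70],[0,0,140,0,0,0,70]],
  ],
)

```text
clock: 13.47
tcp_pos: [0.5416, -0.2488, 0.2122]
eef_rot: [-0.317, 2.039, -2.056]
contact_force: [-0.1, 0.3, -0.1]
width: 0.801
```

```bash
python3 - <<'E'
from m import *
s=env.read_state(); print(np.round(s['tcp_pos'],4),np.round(s['contact_force'],2))
a,_=snap('wrist','w8.png'); b,c=snap('side','side3.png')
print(proj(c,[[.538,-.246,.106],[.538,-.246,.06]]).round(1))
cv2.imwrite('pics/end.png',cv2.cvtColor(np.hstack([cv2.resize(b[120:360,210:450],(400,400),interpolation=cv2.INTER_CUBIC),a[0:400,120:520]]),cv2.COLOR_RGB2BGR))
E
```

```text
[ 0.5416 -0.2488  0.2122] [-0.08  0.27 -0.11]
[[374.2 168.9]
 [372.6 186.4]]
```

View pics/end.png

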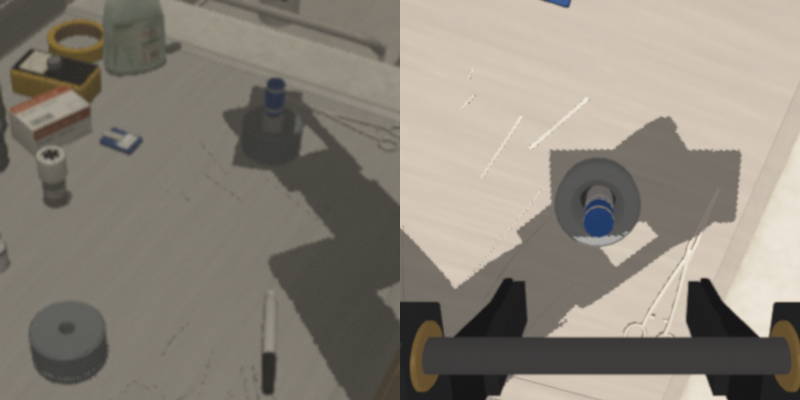

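The gauge stands upright in the wide bore at about (374,170) in the side view, matching the predicted (374.2,168.9). Both sleeves are upright and the gripper is clear, so I'm handing the job in.

```bash
python3 -c "
from station import env
print(env.close_job())"
```

```text
the job is handed in; nothing more can be done
None
```

The gauge check is done and handed in at about 13.5 s of the 58 s allowed; no verdict is reported.

- **Narrow sleeve:** I gripped the gauge by its handle and stood it upright on the rim over the bore. It stopped at TCP z 0.105 m, the height expected, with about 5.7 N of contact, and I held it there for about 0.5 s. The picture showed its foot covering the bore.
- **Wide sleeve:** I lowered the held gauge into the bore. It met the bottom at TCP z 0.066 m, as expected for a bottom 6 mm up, with 5.8 N. I then released it and lifted the gripper clear.
- **Last checks:** The final side and wrist views show the gauge upright in the wide sleeve and both sleeves standing upright. The handle top in the side view was within a pixel or two of where it was predicted. Contact force was about 0 N, so the robot touches nothing.
- **Disagreement:** The first estimate of the wide sleeve's position was about 3–4 mm off when seen from close up. I corrected this before lowering the gauge.

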